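# Test three spring catches and tag the stiff one

## Task

Test the three push catches on the fitting cradle: push each straight down until it clicks and stays in, but ease off once you feel 12 N, and never lean on one with more than 20 N; one of the three is too stiff to click within that limit and must be left out. Then, when both sound catches are clicked in, put the pewter end ring over the tag post behind the stiff catch, lying flat on the bar, and leave everything else on the bench where it is.

Things in the scene. Friction and masses are not known exactly. Their poses are not given: they have to be found in the camera images.
- cradle: fitting cradle: dark hardwood bar fixed to the bench, 150 mm (its x) by 320 mm (its y), top face 45 mm above the bench; origin at the centre of its underside, x points to the row of tag posts, z up. Three round aluminium push catches stand in a row along y nearer its -x edge, three wooden tag posts in a row nearer its +x edge, one straight behind each catch.
- cap_1 (a point): centre of the flat top of push catch 1, a vertical aluminium plunger 28 mm across that stands 18 mm above the bar (63 mm above the bench) when out; it moves with the plunger. Catches are 95 mm apart along the cradle's y. All three look alike; which one is too stiff changes from run to run and can only be felt
- catch_1 (a joint): how far push catch 1 is pushed down, m: 0 out; a sound catch (over-centre spring) pushes back with 5 to 9 N at most, 2 to 3 mm down, then yields, clicks over by itself once past about 5 mm and stays in at about 0.010 when let go; pushed on from there it stiffens by 5 to 8 N per mm, and ends at 0.0135. The too stiff one reaches 12 N about 2 mm down, gains roughly 5 to 8 N per mm after that, never stays in, and springs back to 0 when let go
- post_1 (a point): foot of the tag post that belongs to catch 1, on its axis at the bar's top face (45 mm above the bench), 75 mm behind the catch along the cradle's +x; the post is upright, 12 mm thick, 30 mm high, with a tapered tip
- cap_2 (a point): centre of the flat top of push catch 2, a vertical aluminium plunger 28 mm across that stands 18 mm above the bar (63 mm above the bench) when out; it moves with the plunger. Catches are 95 mm apart along the cradle's y. All three look alike; which one is too stiff changes from run to run and can only be felt
- catch_2 (a joint): how far push catch 2 is pushed down, m: 0 out; a sound catch (over-centre spring) pushes back with 5 to 9 N at most, 2 to 3 mm down, then yields, clicks over by itself once past about 5 mm and stays in at about 0.010 when let go; pushed on from there it stiffens by 5 to 8 N per mm, and ends at 0.0135. The too stiff one reaches 12 N about 2 mm down, gains roughly 5 to 8 N per mm after that, never stays in, and springs back to 0 when let go
- post_2 (a point): foot of the tag post that belongs to catch 2, on its axis at the bar's top face (45 mm above the bench), 75 mm behind the catch along the cradle's +x; the post is upright, 12 mm thick, 30 mm high, with a tapered tip
- cap_3 (a point): centre of the flat top of push catch 3, a vertical aluminium plunger 28 mm across that stands 18 mm above the bar (63 mm above the bench) when out; it moves with the plunger. Catches are 95 mm apart along the cradle's y. All three look alike; which one is too stiff changes from run to run and can only be felt
- catch_3 (a joint): how far push catch 3 is pushed down, m: 0 out; a sound catch (over-centre spring) pushes back with 5 to 9 N at most, 2 to 3 mm down, then yields, clicks over by itself once past about 5 mm and stays in at about 0.010 when let go; pushed on from there it stiffens by 5 to 8 N per mm, and ends at 0.0135. The too stiff one reaches 12 N about 2 mm down, gains roughly 5 to 8 N per mm after that, never stays in, and springs back to 0 when let go
- post_3 (a point): foot of the tag post that belongs to catch 3, on its axis at the bar's top face (45 mm above the bench), 75 mm behind the catch along the cradle's +x; the post is upright, 12 mm thick, 30 mm high, with a tapered tip
- ring_center (a point): centre of the loose pewter end ring (half-way up), lying flat on the bench: outside 44 mm, bore 28 mm, height 22 mm, 0.1 to 0.17 kg
- head: bystander: cracked boxwood mallet head standing on end, 84 mm across, 110 mm high; origin at the centre of its underside
- handle: bystander: cherry handle grip lying flat, about 210 mm long along its x axis, 30 mm wide, 26 mm high; origin under its middle
- block: bystander: stepped cast aluminium sizing block, 90 x 50 mm, 56 mm high; origin at the centre of its underside
- hoop: bystander: large dark iron hoop, 80 mm outside, 30 mm high (not the pewter ring); origin at the centre of its underside
- wedge: bystander: small dark wooden wedge, 50 x 30 x 14 mm; origin at the centre of its underside
- tin: bystander: brass wax tin, 64 mm across, 60 mm high; origin at the centre of its underside
- bobbin: bystander: plain turned wood plug standing on end, 44 mm across, 50 mm high, no hole; origin at the centre of its underside
Mind the look-alikes: they are no part of the job. What is meant by the part that bears ring_center is not green or purple, and is the smaller of those in its own colour.

How it is judged:
By the outcome, as a careful person would: the job done as asked, in the order asked, and still so for the second after the job is handed in, with the robot touching nothing.
It also fails if it takes over 59 s, if anything falls off the work surface, if the arm or the gripper's body presses on something with over 40 N, if the wrist force passes 120 N, or if a joint passes its speed limit or range.

## Robot

A 6-joint arm with a two-finger parallel gripper is mounted at the origin on the work surface. World frame = base frame: x ahead of the robot, y to its left, z up, the work surface at z = 0. Lengths are in m, angles in rad, forces in N, time in s.
With the tool pointing down it reaches from about 0.35 to 0.975 m from the base axis. Payload 4.9 kg.
Tool frame: the origin (TCP) lies on the mounting face of the last link; the fingertips stand 173 mm ahead of it and the grasp point (between the pads) lies 155 mm ahead of it; x points along the fingers, z is the direction in which the jaws open and shut, and the axes are right-handed (so a half turn about x gives the same grasp; the last joint's range is limited). The gripper opens to 85 mm and grips with 20 to 120 N. Pads are 22 mm wide; open, the fingers measure 114 mm over their backs; the gripper's body (76 mm by 85 mm) begins 54 mm behind the grasp point. The pads swing forward as they close: fully open they stand 13 mm farther back than shut.
Start: joints at [1.186, 0.053, 1.613, -0, 1.476, -0.119], TCP at [0.164, 0.603, 0.405] pointing down, gripper open.
Joint ranges: [-3.01, 3.01], [-1.01, 2.22], [0.06, 2.58], [-1.02, 4.17], [0.09, 2.62], [-3.14, 3.14]. Speed limits (rad/s): [2.57, 2.57, 3.14, 3.14, 3.14, 3.14].

## Interface

Orientations are given as a rotation vector (axis times angle).
In Python, from station import get_obs, get_image, get_calibration, finish_job, look_for, masks_of, tip_of gives the robot as it stands.
- The arm moves only by the tool carry_out, never from a script. Its argument "increments" is a list of rows, each a list of 3 entries, a list of its own where there are three numbers: the turn, a rotation vector about the world's x, y, z in units of 0.1 rad (1.0 is 0.1 rad), then the shift along the world's x, y, z in units of 20 mm (1.0 is 20 mm), then the opening, from 0 (shut) to 1 (fully open). A call has 1 to 8 rows; each row shifts and turns the pose as measured when the row begins; what a row does not reach is not made up. A row lasts 1/10 s, in which the tool goes at most 50 mm and 8.59 degrees, less where a joint would pass 70% of its speed; a pose out of reach is approached as far as the arm can. A call with a number of a shift or a turn outside -1 to 1 is refused whole. A call with a gripper value outside its range is refused whole. The fingers move at their own pace and stop on an object; "squeeze" is the grip in N (left out, the last holds). Time passes only in rows, so rows that do not move let the fingers close. It gives the time, the measured TCP pose, the force and the opening at its end, in the units of the state.
- get_obs(): the state, without advancing time (a new reading comes with each control period).
- get_image(name): name is "scene" or "top" or "wrist"; returns (picture, depth): 480x640x3 uint8, blue, green, red; 480x640 float32, m along the optical axis (not along the pixel's ray), 0 where there is no reading.
- get_calibration(name): a dict with "fx", "fy", "cx", "cy" (pixels), "position" and "orientation" of the camera in the world. Camera axes: x right, y down, z forward; pixel columns grow to the right and rows downward; lengths in m; the calibration is good to about 2 mm. A picture is of the moment at which its call begins: read the wrist's pose just before it. get_calibration takes no time and is no camera call; for the wrist camera it gives the pose at the moment of the call.
- finish_job(): hands the job in, once; it reports no verdict.
Trained networks look in the newest picture that a camera, given by its name, has taken for a name from the list of things; names that differ only in an ending like _2 or _b are one class to them, and where a whole thing is asked for, a point or a joint stands for the part that bears it (a point fixed in the world has none). Each returns a list of dicts, best first, with "p" (0 to 1); they miss things now and then, are a little off and sometimes report something else, mostly with a low value. They report only what shows in the picture. A call takes as long as a camera call. They do not tell look-alikes from the thing itself.
- look_for(camera, query): "centre" ([column, row] in pixels, amid what is visible of it).
- masks_of(camera, query): "region" (480x640 bool, what is visible of it) and "centre" ([column, row] in pixels, amid what is visible of it).
- tip_of(camera, query): "centre" ([column, row] in pixels: a listed point, or the origin of a listed thing).
The state is a dict: "t": time; "q": joint angles; "dq": joint speeds; "effort": joint torques, N m; "tool_pos": TCP position; "tool_rot": TCP orientation; "contact_force": force on the tool from outside, world axes, zero at the start; "wrist_torque": the same for the moment, N m; "opening": finger opening in m.
Only numpy, scipy, OpenCV 4.12 (cv2) and the standard library are available. Lean on these libraries where they do the work, as an engineer would, in place of code of your own. Each camera call takes 0.05 s, during which the arm holds its last target.

## Working session

There is one attempt and no reset: what is moved stays moved. The work goes in short steps, Python scripts to look and compute and a tool call to move; the robot and the scene stay as the last step left them, time stands still between calls to the robot, and variables do not carry over. Pictures are saved under pics/ and viewed, and the job is handed in when it is done.

Besides the shell and the picture viewer there is one more tool, called after "Request:" as name(argument=value, ...), one argument or row to a line, values as JSON. carry_out: Moves the arm, as the interface text tells. Shifts and turns lie within -1 to 1; 1 stands for 20 mm of shift or 0.1 rad of turn. Its arguments: {"type":"object","properties":{"increments":{"type":"array","items":{"type":"array"}},"squeeze":{"type":"number"}},"required":["increments"]}

```bash
ls; mkdir -p pics; cat > h.py <<'E'
import numpy as np, cv2
from scipy.spatial.transform import Rotation as R
from station import *
def Rm(o):
    o=np.array(o,float)
    if o.shape==(3,3): return o
    if o.size==3: return R.from_rotvec(o).as_matrix()
    return R.from_quat(o).as_matrix()
def px2w(c,u,v,d):
    p=np.array([(u-c['cx'])/c['fx']*d,(v-c['cy'])/c['fy']*d,d])
    return Rm(c['orientation'])@p+np.array(c['position'])
def px2z(c,u,v,z):
    r=Rm(c['orientation'])@np.array([(u-c['cx'])/c['fx'],(v-c['cy'])/c['fy'],1.])
    o=np.array(c['position']); return o+r*(z-o[2])/r[2]
def w2px(c,p):
    q=Rm(c['orientation']).T@(np.array(p)-np.array(c['position'])); return q[0]/q[2]*c['fx']+c['cx'],q[1]/q[2]*c['fy']+c['cy']
E
python3 - <<'E'
from h import *
o=get_obs()
print(o)
for n in ("top","scene","wrist"):
    c=get_calibration(n);print(n,c)
    im,d=get_image(n);cv2.imwrite(f'pics/{n}0.png',im);np.save(f'{n}0.npy',d)
    for q in ('cap_1','post_1','ring_center'):
        for r in tip_of(n,q)[:6]: 
            z={'cap_1':.063,'post_1':.045,'ring_center':.011}[q]
            print(n,q,r['p'],np.round(r['centre'],1),np.round(px2z(c,*r['centre'],z),4))
E
```

```text
pics
{'t': 0.0, 'q': array([ 1.18599747e+00,  5.34173451e-02,  1.61431463e+00, -1.75217698e-05,
        1.47597790e+00, -1.18977928e-01]), 'dq': array([ 0.00128504,  0.00130395,  0.00093875,  0.00058092, -0.00169765,
       -0.00107849]), 'effort': array([-1.75997920e-03, -3.93678439e+01, -3.70177102e+01, -8.49719117e-05,
        7.02552090e-03, -1.70746421e-05]), 'tool_pos': array([0.16407746, 0.60280693, 0.4034128 ]), 'tool_rot': array([-1.01236147,  1.32516122,  1.01054276]), 'contact_force': array([-0.63794266,  0.48910551, -0.56230538]), 'wrist_torque': array([-0.00243249, -0.02285561, -0.02800161]), 'opening': 0.08551796600749417}
top {'fx': 566.3227656470181, 'fy': 566.3227656470181, 'cx': 315.2508016565066, 'cy': 250.72694838114322, 'position': array([0.31653178, 0.00434794, 1.36411786]), 'orientation': array([-2.10268312,  2.11311819, -0.2196219 ])}
top cap_1 0.71 [403.6 289.1] [ 0.5042 -0.195   0.063 ]
top cap_1 0.45 [325.6 271.3] [ 0.547  -0.0148  0.063 ]
top cap_1 0.41 [364.4 280.9] [ 0.5239 -0.1047  0.063 ]
top post_1 0.77 [409.1 259.9] [ 0.5766 -0.2134  0.045 ]
top post
[... 855 characters left out ...]
e post_1 0.84 [289.5 247. ] [ 0.6162 -0.0261  0.045 ]
scene post_1 0.69 [276.9 226.1] [ 0.6006 -0.1308  0.045 ]
scene ring_center 0.96 [475.3 316.9] [0.3648 0.353  0.011 ]
scene ring_center 0.74 [387.2 315.5] [0.5288 0.2641 0.011 ]
scene ring_center 0.72 [400.8 288.8] [0.447  0.1975 0.011 ]
scene ring_center 0.7 [434.8 330.7] [0.4698 0.3501 0.011 ]
scene ring_center 0.39 [319.3 232.9] [ 0.4925 -0.104   0.011 ]
wrist {'fx': 344.78325588898343, 'fy': 344.78325588898343, 'cx': 319.6037265920351, 'cy': 240.07832174163835, 'position': array([0.08548674, 0.62442204, 0.37331233]), 'orientation': array([2.27982666, 1.7420051 , 0.28674749])}
wrist ring_center 0.57 [102.2 467.5] [0.4525 0.2032 0.011 ]
```

View pics/top0.png

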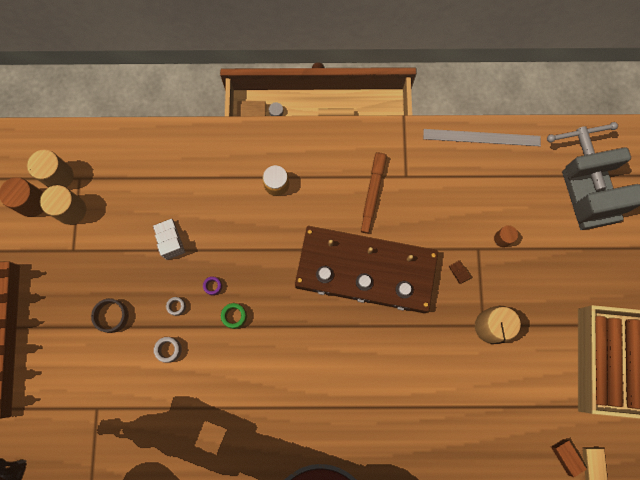

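View pics/scene0.png

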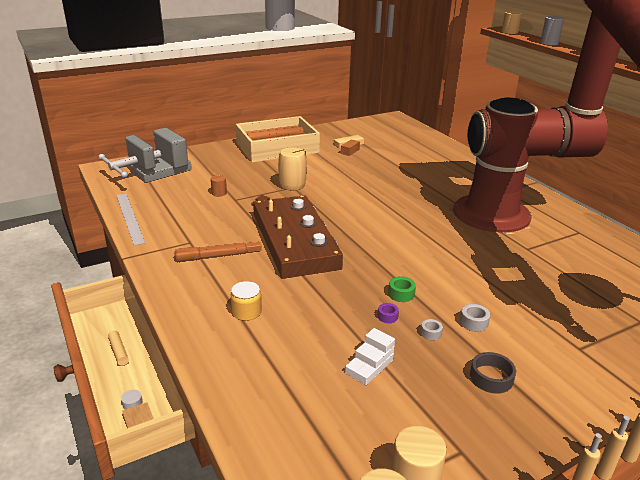

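```bash
python3 - <<'E'
from h import *
im=cv2.imread('pics/top0.png')
a=cv2.resize(im[260:380,130:290],None,fx=5,fy=5,interpolation=2);cv2.imwrite('pics/rings.png',a)
a=cv2.resize(im[215:315,300:430],None,fx=6,fy=6,interpolation=2);cv2.imwrite('pics/crad.png',a)
E
```

```text
(no output)
```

View pics/rings.png

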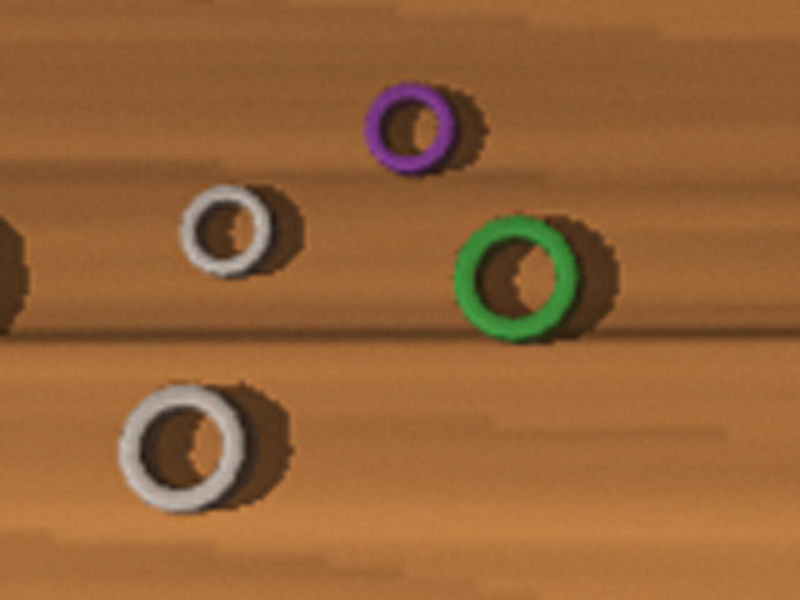

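View pics/crad.png

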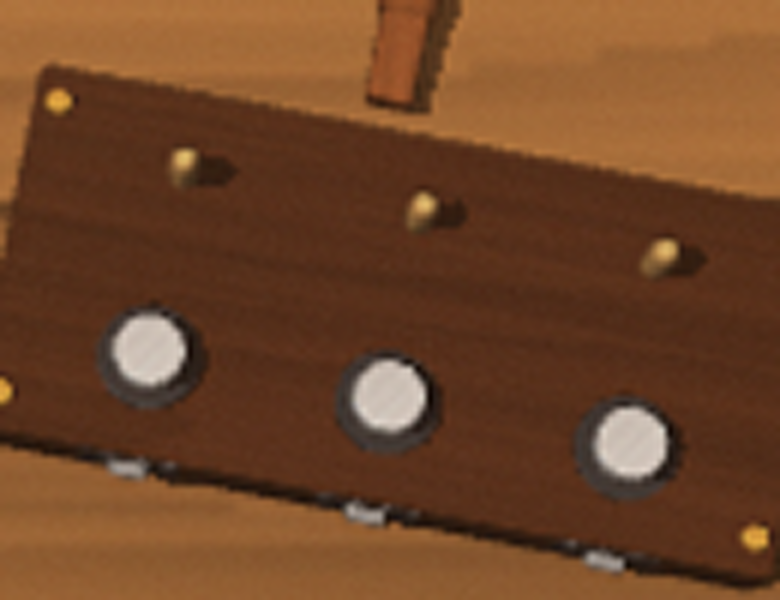

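```bash
python3 - <<'E'
from h import *
o=get_obs(); print(R.from_rotvec(o['tool_rot']).as_matrix().round(3))
im=cv2.imread('pics/top0.png'); d=np.load('top0.npy'); c=get_calibration('top')
hsv=cv2.cvtColor(im,cv2.COLOR_BGR2HSV)
m=((hsv[...,1]<60)&(hsv[...,2]>130)).astype(np.uint8)
n,l,s,ce=cv2.connectedComponentsWithStats(m)
for i in range(1,n):
    x,y,w,h,a=s[i]
    if 140<y<380 and 130<x<430 and a>30:
        bb=(x+w/2-.5,y+h/2-.5); dd=np.median(d[l==i]); p=px2w(c,*bb,dd)
        print(s[i],ce[i].round(1),dd.round(4),p.round(4), 'cap z',px2z(c,*ce[i],.063).round(4),'ring top',px2z(c,*ce[i],.022).round(4))
E
```

```text
[[ 0.    -0.965  0.263]
 [ 0.     0.263  0.965]
 [-1.    -0.     0.   ]]
[264 166  23  22 416] [274.8 176.5] 1.3746 [0.782  0.106  0.0585] cap z [0.7805 0.1062 0.063 ] ring top [0.7951 0.1094 0.022 ]
[154 219  26  37 630] [166.  236.7] 1.3662 [0.6376 0.3679 0.0371] cap z [0.632  0.3621 0.063 ] ring top [0.6419 0.3734 0.022 ]
[319 268  12  11 106] [324.4 272.9] 1.3202 [ 0.5431 -0.0122  0.0624] cap z [ 0.5432 -0.012   0.063 ] ring top [ 0.5503 -0.0125  0.022 ]
[359 275  12  12 111] [364.4 280.6] 1.3161 [ 0.5249 -0.105   0.0624] cap z [ 0.5246 -0.1047  0.063 ] ring top [ 0.5312 -0.1082  0.022 ]
[399 283  12  12 111] [404.7 288.4] 1.3117 [ 0.5057 -0.1972  0.0624] cap z [ 0.5059 -0.1976  0.063 ] ring top [ 0.5118 -0.204   0.022 ]
[166 297  18  18 114] [174.6 305.6] 1.3471 [0.4737 0.3447 0.0212] cap z [0.4687 0.3338 0.063 ] ring top [0.4735 0.3442 0.022 ]
[154 337  24  25 235] [165.7 349. ] 1.318 [0.3715 0.3588 0.0291] cap z [0.37   0.3493 0.063 ] ring top [0.3717 0.3602 0.022 ]
```

Request:
carry_out(
  increments=[
    [[0, 0, 0], [0.6, -1, 0], 0],
    [[0, 0, 0], [0.6, -1, 0], 0],
    [[0, 0, 0], [0.6, -1, 0], 0],
    [[0, 0, 0], [0.6, -1, 0], 0],
    [[0, 0, 0], [0.6, -1, 0], 0],
    [[0, 0, 0], [0.6, -1, 0], 0],
    [[0, 0, 0], [0.6, -1, 0], 0],
    [[0, 0, 0], [0.6, -1, 0], 0],
  ],
)

```text
t: 1.4
tool_pos: [0.2614, 0.4388, 0.4052]
tool_rot: [-1.014, 1.32, 1.016]
contact_force: [0.6, -0.0, -0.6]
opening: 0.0004
```

Request:
carry_out(
  increments=[
    [[0, 0, 0], [0.63, -1, 0], 0],
    [[0, 0, 0], [0.63, -1, 0], 0],
    [[0, 0, 0], [0.63, -1, 0], 0],
    [[0, 0, 0], [0.63, -1, 0], 0],
    [[0, 0, 0], [0.63, -1, 0], 0],
    [[0, 0, 0], [0.63, -1, 0], 0],
    [[0, 0, 0], [0.63, -1, 0], 0],
    [[0, 0, 0], [0.63, -1, 0], 0],
  ],
)

```text
t: 2.2
tool_pos: [0.365, 0.2716, 0.4069]
tool_rot: [-1.014, 1.314, 1.016]
contact_force: [0.0, 0.5, 0.4]
opening: -0.0002
```

Request:
carry_out(
  increments=[
    [[0, 0, 0], [0.63, -1, -0.3], 0],
    [[0, 0, 0], [0.63, -1, -0.3], 0],
    [[0, 0, 0], [0.63, -1, -0.3], 0],
    [[0, 0, 0], [0.63, -1, -0.3], 0],
    [[0, 0, 0], [0.63, -1, -0.3], 0],
    [[0, 0, 0], [0.63, -1, -0.3], 0],
    [[0, 0, 0], [0.63, -1, -0.3], 0],
    [[0, 0, 0], [0.63, -1, -0.3], 0],
  ],
)

```text
t: 3.0
tool_pos: [0.4691, 0.1042, 0.3607]
tool_rot: [-1.015, 1.306, 1.012]
contact_force: [-0.0, -0.5, 0.7]
opening: 0.0
```

Request:
carry_out(
  increments=[
    [[0, 0, 0], [0.63, -1, -0.4], 0],
    [[0, 0, 0], [0.63, -1, -0.4], 0],
    [[0, 0, 0], [0.63, -1, -0.4], 0],
    [[0, 0, 0], [0.63, -1, -0.4], 0],
    [[0, 0, 0], [0.63, -1, -0.4], 0],
    [[0, 0, 0], [0.6, -0.8, -0.4], 0],
    [[0, 0, 0], [0, 0, 0], 0],
  ],
)

```text
t: 3.7
tool_pos: [0.5475, -0.0193, 0.3114]
tool_rot: [-1.014, 1.306, 1.007]
contact_force: [-1.1, 0.0, 0.5]
opening: -0.0002
```

```bash
python3 - <<'E'
from h import *
o=get_obs(); print(o['tool_pos'],R.from_rotvec(o['tool_rot']).as_matrix().round(3).tolist())
c=get_calibration('wrist'); im,d=get_image('wrist'); cv2.imwrite('pics/w1.png',im)
for q,z in (('cap_1',.063),('post_1',.045)):
    for r in tip_of('wrist',q)[:6]: print(q,r['p'],np.round(r['centre'],1),px2z(c,*r['centre'],z).round(4))
E
```

```text
[ 0.54751337 -0.01929496  0.31143796] [[0.015, -0.965, 0.26], [0.007, 0.261, 0.965], [-1.0, -0.013, 0.01]]
cap_1 0.92 [320.3 243.4] [ 0.5457 -0.0155  0.063 ]
cap_1 0.89 [185.9 253.5] [ 0.5288 -0.1044  0.063 ]
cap_1 0.59 [ 46.5 264.9] [ 0.5117 -0.198   0.063 ]
post_1 0.92 [ 92.2 343.1] [ 0.5857 -0.2145  0.045 ]
post_1 0.68 [211.1 331.1] [ 0.6005 -0.1194  0.045 ]
```

View pics/w1.png

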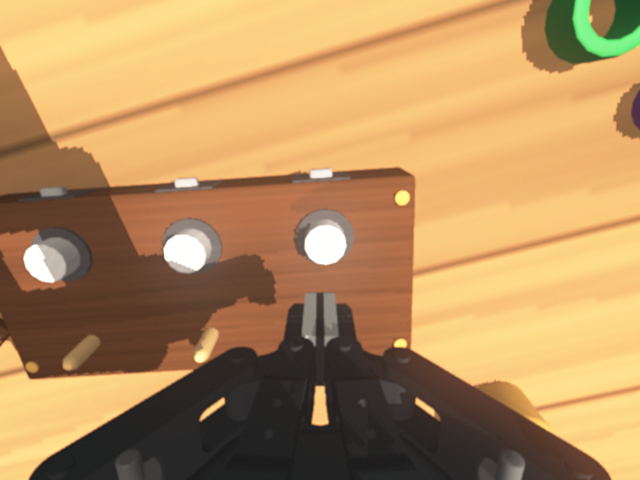

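Request:
carry_out(
  increments=[
    [[-0.07, 0.15, 0], [-0.12, 0.25, -0.8], 0],
    [[0, 0, 0], [0, 0, -1], 0],
    [[0, 0, 0], [0, 0, -1], 0],
    [[0, 0, 0], [0, 0, -0.25], 0],
    [[0, 0, 0], [0, 0, 0], 0],
  ],
)

```text
t: 4.35
tool_pos: [0.5419, -0.0074, 0.2495]
tool_rot: [-1.019, 1.319, 1.018]
contact_force: [0.1, 0.7, 0.6]
opening: 0.0
```

```bash
python3 - <<'E'
from h import *
o=get_obs(); M=R.from_rotvec(o['tool_rot']).as_matrix();print(o['tool_pos'],M[:,0].round(4),'tip',o['tool_pos']+.173*M[:,0],o['contact_force'])
E
```

```text
[ 0.5419057  -0.00739691  0.24951387] [ 1.1e-03 -5.0e-04 -1.0e+00] tip [ 0.54208757 -0.00747827  0.07651398] [0.08349155 0.67854041 0.61044919]
```

Request:
carry_out(
  increments=[
    [[0, 0, 0], [0.15, -0.33, -0.3], 0],
    [[0, 0, 0], [0, 0, 0], 0],
  ],
)

```text
t: 4.55
tool_pos: [0.5451, -0.0136, 0.244]
tool_rot: [-1.021, 1.318, 1.018]
contact_force: [0.1, 1.1, -0.4]
opening: 0.0003
```

Request:
carry_out(
  increments=[
    [[0, 0, 0], [0, 0, -0.1], 0],
    [[0, 0, 0], [0, 0, 0], 0],
  ],
)

```text
t: 4.75
tool_pos: [0.5457, -0.0139, 0.2431]
tool_rot: [-1.022, 1.316, 1.016]
contact_force: [0.0, -0.3, -0.7]
opening: 0.0
```

Request:
carry_out(
  increments=[
    [[0, 0, 0], [0, 0, -0.15], 0],
    [[0, 0, 0], [0, 0, -0.15], 0],
  ],
)

```text
t: 4.95
tool_pos: [0.5464, -0.0142, 0.2382]
tool_rot: [-1.023, 1.315, 1.014]
contact_force: [0.3, 0.1, -0.2]
opening: 0.0003
```

Request:
carry_out(
  increments=[
    [[0, 0, 0], [0, 0, -0.1], 0],
  ],
)

```text
t: 5.05
tool_pos: [0.5464, -0.0142, 0.236]
tool_rot: [-1.023, 1.315, 1.014]
contact_force: [0.0, -0.3, 1.7]
opening: -0.0002
```

Request:
carry_out(
  increments=[
    [[0, 0, 0], [0, 0, -0.06], 0],
  ],
)

```text
t: 5.15
tool_pos: [0.5464, -0.0142, 0.235]
tool_rot: [-1.023, 1.315, 1.014]
contact_force: [-1.9, 1.0, 5.4]
opening: 0.0004
```

Request:
carry_out(
  increments=[
    [[0, 0, 0], [0, 0, -0.04], 0],
  ],
)

```text
t: 5.25
tool_pos: [0.5465, -0.0142, 0.2346]
tool_rot: [-1.023, 1.315, 1.014]
contact_force: [-2.5, 0.9, 4.7]
opening: -0.0001
```

Request:
carry_out(
  increments=[
    [[0, 0, 0], [0, 0, -0.03], 0],
  ],
)

```text
t: 5.35
tool_pos: [0.5466, -0.0142, 0.2345]
tool_rot: [-1.023, 1.315, 1.015]
contact_force: [-4.0, 0.7, 5.1]
opening: 0.0001
```

Request:
carry_out(
  increments=[
    [[0, 0, 0], [0, 0, -0.06], 0],
  ],
)

```text
t: 5.45
tool_pos: [0.5466, -0.0142, 0.2338]
tool_rot: [-1.023, 1.316, 1.015]
contact_force: [-3.5, 0.1, 5.3]
opening: 0.0
```

Request:
carry_out(
  increments=[
    [[0, 0, 0], [0, 0, -0.06], 0],
  ],
)

```text
t: 5.55
tool_pos: [0.5467, -0.0142, 0.233]
tool_rot: [-1.023, 1.316, 1.015]
contact_force: [-2.1, 1.1, 4.3]
opening: -0.0
```

Request:
carry_out(
  increments=[
    [[0, 0, 0], [0, 0, -0.08], 0],
  ],
)

```text
t: 5.65
tool_pos: [0.5467, -0.0142, 0.2315]
tool_rot: [-1.023, 1.316, 1.015]
contact_force: [0.3, -0.5, 0.1]
opening: -0.0001
```

Request:
carry_out(
  increments=[
    [[0, 0, 0], [0, 0, -0.08], 0],
  ],
)

```text
t: 5.75
tool_pos: [0.5466, -0.0142, 0.2295]
tool_rot: [-1.023, 1.315, 1.014]
contact_force: [0.3, 0.5, -0.9]
opening: 0.0002
```

Request:
carry_out(
  increments=[
    [[0, 0, 0], [0, 0, -0.08], 0],
  ],
)

```text
t: 5.85
tool_pos: [0.5466, -0.0141, 0.2273]
tool_rot: [-1.023, 1.315, 1.014]
contact_force: [-0.3, -0.3, 0.4]
opening: 0.0002
```

Request:
carry_out(
  increments=[
    [[0, 0, 0], [0, 0, 0.9], 0],
    [[0, 0, 0], [0, 0, 0.6], 0],
    [[0, 0, 0], [-0.2, -0.9, 0], 0],
    [[0, 0, 0], [-0.2, -0.9, 0], 0],
    [[0, 0, 0], [-0.2, -0.9, 0], 0],
    [[0, 0, 0], [-0.2, -0.9, 0], 0],
    [[0, 0, 0], [-0.2, -0.9, 0], 0],
    [[0, 0, 0], [0, 0, 0], 0],
  ],
)

```text
t: 6.65
tool_pos: [0.5255, -0.1065, 0.2571]
tool_rot: [-1.025, 1.314, 1.015]
contact_force: [0.0, 0.8, 1.4]
opening: 0.0001
```

```bash
cat > s.py <<'E'
from h import *
o=get_obs(); M=R.from_rotvec(o['tool_rot']).as_matrix();print(o['tool_pos'],M[:,0].round(4),M[:,2].round(3),'tip',o['tool_pos']+.173*M[:,0],o['contact_force'],o['opening'])
E
cat > s2.py <<'E'
import sys
from s import *
c=get_calibration('wrist'); im,d=get_image('wrist'); cv2.imwrite('pics/%s.png'%sys.argv[1],im)
for q,z in (('cap_1',.063),('post_1',.045)):
    for r in tip_of('wrist',q)[:6]:
        u,v=np.round(r['centre']).astype(int)
        print(q,r['p'],np.round(r['centre'],1),px2z(c,*r['centre'],z).round(4), 'depth pt',px2w(c,*r['centre'],d[v,u]).round(4))
E
python3 s2.py w2
```

```text
[ 0.52547657 -0.10653333  0.25713247] [ 0.0076 -0.0022 -1.    ] [ 0.25   0.968 -0.   ] tip [ 0.52678587 -0.10691419  0.08413785] [0.00968517 0.79192814 1.43258273] 7.096309604628841e-05
cap_1 0.83 [491.  276.3] [ 0.5427 -0.0194  0.063 ] depth pt [ 0.5491 -0.0148  0.052 ]
cap_1 0.78 [145.4 302.7] [ 0.5122 -0.1987  0.063 ] depth pt [ 0.5122 -0.1988  0.0628]
cap_1 0.7 [624.5 456.5] [0.6912 0.0513 0.063 ] depth pt [0.7608 0.0905 0.0168]
cap_1 0.64 [321.4 289.4] [ 0.528  -0.1061  0.063 ] depth pt [ 0.5281 -0.1062  0.0627]
post_1 0.86 [182.9 389.8] [ 0.5849 -0.2138  0.045 ] depth pt [ 0.5063 -0.1412  0.1476]
post_1 0.59 [330.2 382.1] [ 0.603  -0.1194  0.045 ] depth pt [ 0.5191 -0.1016  0.1419]
```

View pics/w2.png

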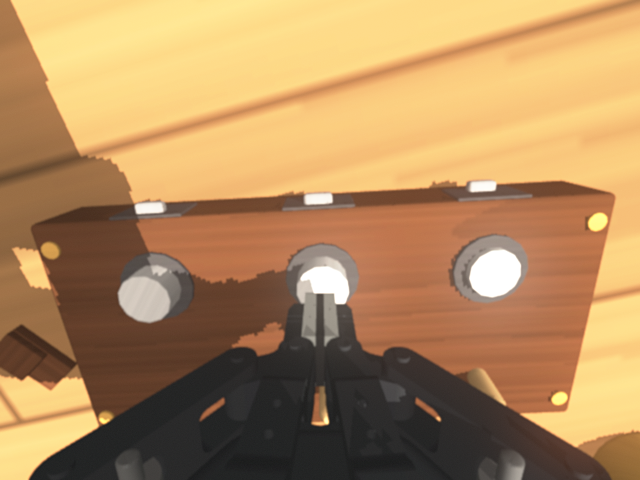

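The picture shows catch A (pixel 491,276) sunk to 52 mm, so it is clicked in. B sits right under the fingertips at (321,289).

Request:
carry_out(
  increments=[
    [[0, 0, 0], [0.03, 0, -0.4], 0],
    [[0, 0, 0], [0, 0, -0.4], 0],
    [[0, 0, 0], [0, 0, -0.1], 0],
  ],
)

```text
t: 7.1
tool_pos: [0.5267, -0.103, 0.2377]
tool_rot: [-1.028, 1.311, 1.019]
contact_force: [0.4, -0.2, 0.4]
opening: -0.0002
```

Request:
carry_out(
  increments=[
    [[0, 0, 0], [0, 0, -0.05], 0],
  ],
)

```text
t: 7.2
tool_pos: [0.5267, -0.1025, 0.2358]
tool_rot: [-1.028, 1.311, 1.02]
contact_force: [0.8, -0.7, 1.7]
opening: 0.0002
```

Request:
carry_out(
  increments=[
    [[0, 0, 0], [0, 0, -0.05], 0],
  ],
)

```text
t: 7.3
tool_pos: [0.5268, -0.1025, 0.2352]
tool_rot: [-1.029, 1.312, 1.021]
contact_force: [-3.3, -0.4, 7.0]
opening: -0.0003
```

Request:
carry_out(
  increments=[
    [[0, 0, 0], [0, 0, -0.04], 0],
  ],
)

```text
t: 7.4
tool_pos: [0.527, -0.1025, 0.2353]
tool_rot: [-1.029, 1.312, 1.021]
contact_force: [-3.9, 0.1, 7.2]
opening: -0.0003
```

Request:
carry_out(
  increments=[
    [[0, 0, 0], [0, 0, -0.04], 0],
  ],
)

```text
t: 7.5
tool_pos: [0.5271, -0.1025, 0.2354]
tool_rot: [-1.028, 1.313, 1.022]
contact_force: [-3.4, 1.2, 5.2]
opening: 0.0004
```

Request:
carry_out(
  increments=[
    [[0, 0, 0], [0, 0, -0.06], 0],
  ],
)

```text
t: 7.6
tool_pos: [0.5273, -0.1024, 0.2352]
tool_rot: [-1.028, 1.313, 1.023]
contact_force: [-4.8, -0.0, 7.2]
opening: 0.0003
```

Request:
carry_out(
  increments=[
    [[0, 0, 0], [0, 0, -0.08], 0],
  ],
)

```text
t: 7.7
tool_pos: [0.5275, -0.1025, 0.2349]
tool_rot: [-1.028, 1.314, 1.023]
contact_force: [-4.2, 0.9, 8.9]
opening: 0.0001
```

Request:
carry_out(
  increments=[
    [[0, 0, 0], [0, 0, -0.1], 0],
  ],
)

```text
t: 7.8
tool_pos: [0.5277, -0.1025, 0.2346]
tool_rot: [-1.028, 1.315, 1.024]
contact_force: [-7.1, 0.8, 12.1]
opening: 0.0001
```

Request:
carry_out(
  increments=[
    [[0, 0, 0], [0, 0, 0.6], 0],
    [[0, 0, 0], [0, 0, 0.6], 0],
    [[0, 0, 0], [-0.18, -0.95, 0], 0],
    [[0, 0, 0], [-0.18, -0.95, 0], 0],
    [[0, 0, 0], [-0.18, -0.95, 0], 0],
    [[0, 0, 0], [-0.18, -0.95, 0], 0],
    [[0, 0, 0], [-0.18, -0.95, 0], 0],
    [[0, 0, 0], [0, 0, 0], 0],
  ],
)

```text
t: 8.6
tool_pos: [0.5105, -0.2002, 0.2668]
tool_rot: [-1.035, 1.309, 1.019]
contact_force: [-0.5, 0.1, 0.3]
opening: 0.0003
```

```bash
python3 s2.py w3
```

```text
[ 0.51053407 -0.20015911  0.26676434] [ 0.0106 -0.0043 -0.9999] [ 0.241  0.971 -0.002] tip [ 0.51237189 -0.20089989  0.09377569] [-0.45879873  0.08516523  0.29249781] 0.00033913726176928663
cap_1 0.64 [496.8 267.6] [ 0.5285 -0.1058  0.063 ] depth pt [ 0.5292 -0.1053  0.0618]
cap_1 0.62 [323.2 276.8] [ 0.5112 -0.1985  0.063 ] depth pt [ 0.5115 -0.1986  0.0625]
post_1 0.86 [470.7 358.2] [ 0.6007 -0.1197  0.045 ] depth pt [ 0.5968 -0.1211  0.0493]
post_1 0.75 [616.8 355.3] [ 0.6215 -0.026   0.045 ] depth pt [ 0.6168 -0.0299  0.0497]
```

View pics/w3.png

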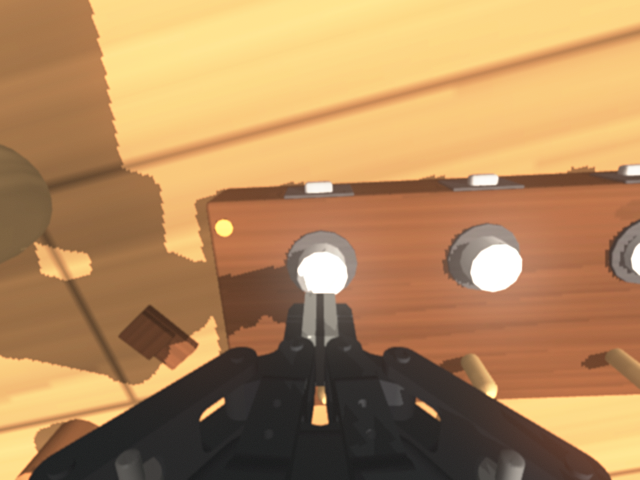

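B at (497,268) has sprung back to full height, so it is the stiff one. C is under the tip at (323,277).

Request:
carry_out(
  increments=[
    [[0, 0.1, 0], [0.05, 0, -0.6], 0],
    [[0, 0, 0], [0, 0, -0.6], 0],
    [[0, 0, 0], [0, 0, -0.15], 0],
    [[0, 0, 0], [0, 0, -0.05], 0],
  ],
)

```text
t: 9.15
tool_pos: [0.5121, -0.1957, 0.2354]
tool_rot: [-1.034, 1.315, 1.032]
contact_force: [-0.3, -1.0, 4.8]
opening: 0.0
```

```bash
python3 s.py
```

```text
[ 0.51210251 -0.19570975  0.23535778] [-0.0013 -0.0025 -1.    ] [ 0.235  0.972 -0.003] tip [ 0.51186999 -0.19614565  0.06235849] [-0.27721864 -1.01726794  4.80830728] 1.3813061227258433e-05
```

Request:
carry_out(
  increments=[
    [[0, 0, 0], [0, 0, -0.05], 0],
  ],
)

```text
t: 9.25
tool_pos: [0.5123, -0.1957, 0.2346]
tool_rot: [-1.034, 1.316, 1.032]
contact_force: [-3.2, -0.2, 5.3]
opening: -0.0001
```

Request:
carry_out(
  increments=[
    [[0, 0, 0], [0, 0, -0.07], 0],
  ],
)

```text
t: 9.35
tool_pos: [0.5124, -0.1957, 0.234]
tool_rot: [-1.034, 1.316, 1.033]
contact_force: [-4.0, 1.2, 6.3]
opening: -0.0001
```

Request:
carry_out(
  increments=[
    [[0, 0, 0], [0, 0, -0.07], 0],
  ],
)

```text
t: 9.45
tool_pos: [0.5126, -0.1957, 0.2335]
tool_rot: [-1.034, 1.317, 1.034]
contact_force: [-3.7, 0.6, 5.4]
opening: -0.0004
```

Request:
carry_out(
  increments=[
    [[0, 0, 0], [0, 0, -0.08], 0],
  ],
)

```text
t: 9.55
tool_pos: [0.5127, -0.1957, 0.2328]
tool_rot: [-1.034, 1.317, 1.035]
contact_force: [-3.2, 0.3, 4.5]
opening: 0.0002
```

Request:
carry_out(
  increments=[
    [[0, 0, 0], [0, 0, -0.08], 0],
  ],
)

```text
t: 9.65
tool_pos: [0.5127, -0.1957, 0.2317]
tool_rot: [-1.034, 1.317, 1.035]
contact_force: [-0.4, 0.0, 1.3]
opening: -0.0002
```

Request:
carry_out(
  increments=[
    [[0, 0, 0], [0, 0, -0.08], 0],
  ],
)

```text
t: 9.75
tool_pos: [0.5128, -0.1957, 0.2301]
tool_rot: [-1.034, 1.317, 1.034]
contact_force: [-0.3, 0.4, 0.5]
opening: -0.0001
```

Request:
carry_out(
  increments=[
    [[0, 0, 0], [0, 0, -0.08], 0],
  ],
)

```text
t: 9.85
tool_pos: [0.5128, -0.1956, 0.2282]
tool_rot: [-1.034, 1.316, 1.034]
contact_force: [-0.1, 1.3, -0.7]
opening: -0.0001
```

Request:
carry_out(
  increments=[
    [[0, 0, 0], [0, 0, 1], 0],
    [[0, 0, 0], [0, 0, 1], 0],
    [[0, 0, 0], [0, 0.5, 1], 0],
    [[0, 0, 0], [-0.07, 1, 0.8], 0],
    [[0, 0, 0], [-0.07, 1, 0], 0.75],
    [[0, 0, 0], [-0.07, 1, 0], 0.75],
    [[0, 0, 0], [-0.07, 1, 0], 0.75],
    [[0, 0, 0], [-0.07, 1, 0], 0.75],
  ],
)

```text
t: 10.65
tool_pos: [0.5047, -0.0833, 0.3033]
tool_rot: [-1.028, 1.318, 1.032]
contact_force: [-0.7, -0.1, 0.6]
opening: 0.0584
```

Request:
carry_out(
  increments=[
    [[0, 0, 0], [-0.07, 1, 0], 0.75],
    [[0, 0, 0], [-0.07, 1, 0], 0.75],
    [[0, 0, 0], [-0.07, 1, 0], 0.75],
    [[0, 0, 0], [-0.07, 1, 0], 0.75],
    [[0, 0, 0], [-0.07, 1, 0], 0.75],
    [[0, 0, 0], [-0.07, 1, 0], 0.75],
    [[0, 0, 0], [-0.07, 1, 0], 0.75],
    [[0, 0, 0], [-0.07, 1, 0], 0.75],
  ],
)

```text
t: 11.45
tool_pos: [0.4917, 0.0837, 0.3]
tool_rot: [-1.026, 1.317, 1.033]
contact_force: [0.9, 0.3, -0.6]
opening: 0.064
```

Request:
carry_out(
  increments=[
    [[0, 0, 0], [-0.07, 1, 0], 0.75],
    [[0, 0, 0], [-0.07, 1, 0], 0.75],
    [[0, 0, 0], [-0.07, 1, 0], 0.75],
    [[0, 0, 0], [-0.07, 1, 0], 0.75],
    [[0, 0, 0], [-0.07, 1, 0], 0.75],
    [[0, 0, 0], [-0.07, 1, 0], 0.75],
    [[0, 0, 0], [-0.07, 1, 0], 0.75],
    [[0, 0, 0], [-0.07, 1, 0], 0.75],
  ],
)

```text
t: 12.25
tool_pos: [0.4786, 0.2509, 0.2963]
tool_rot: [-1.025, 1.318, 1.035]
contact_force: [1.0, 0.3, 0.0]
opening: 0.0642
```

Request:
carry_out(
  increments=[
    [[0, 0, 0], [-0.06, 1, 0], 0.75],
    [[0, 0, 0], [-0.06, 1, 0], 0.75],
    [[0, 0, 0], [-0.06, 1, 0], 0.75],
    [[0, 0, 0], [-0.06, 1, 0], 0.75],
    [[0, 0, 0], [0, 0.45, 0], 0.75],
    [[0, 0, 0], [0, 0, 0], 0.75],
  ],
)

```text
t: 12.85
tool_pos: [0.4724, 0.3454, 0.2932]
tool_rot: [-1.027, 1.319, 1.038]
contact_force: [0.6, -0.3, -0.0]
opening: 0.064
```

```bash
python3 - <<'E'
from s import *
c=get_calibration('wrist'); im,d=get_image('wrist'); cv2.imwrite('pics/w4.png',im)
for r in masks_of('wrist','ring_center')[:5]:
    m=r['region']; ys,xs=np.nonzero(m); (u,v),rad=cv2.minEnclosingCircle(np.c_[xs,ys].astype(np.float32))
    dd=np.percentile(d[m],20)
    print(r['p'],np.round((u,v,rad),1),px2z(c,u,v,.022).round(4),dd,'diam',2*rad*dd/c['fx'],px2w(c,u,v,dd).round(4),im[m].mean(0).round())
E
```

```text
[0.4724256  0.34543981 0.2932087 ] [-0.009   0.0018 -1.    ] [ 0.236  0.972 -0.   ] tip [0.47086044 0.34575004 0.12021606] [ 0.60076697 -0.28193295 -0.04699728] 0.06399367503688738
0.74 [233.5 322.1  28.8] [0.5202 0.2633 0.022 ] 0.27477372 diam 0.045891773 [0.5202 0.2633 0.022 ] [114.  64. 115.]
0.72 [133. 259.  48.] [0.4511 0.207  0.022 ] 0.2484069 diam 0.06923306 [0.4489 0.2128 0.0309] [ 58. 120.  63.]
0.69 [318.  247.1  30.5] [0.4746 0.3437 0.022 ] 0.25275636 diam 0.044743862 [0.4739 0.3439 0.0241] [171. 184. 197.]
0.61 [301.5  99.5  49.9] [0.3736 0.3575 0.022 ] 0.21129328 diam 0.061191052 [0.3747 0.3578 0.0351] [200. 211. 222.]
0.28 [373.8 393.7  40.6] [0.6158 0.3586 0.022 ] 0.26374945 diam 0.062092986 [0.5911 0.3593 0.0487] [142. 151. 159.]
```

View pics/w4.png

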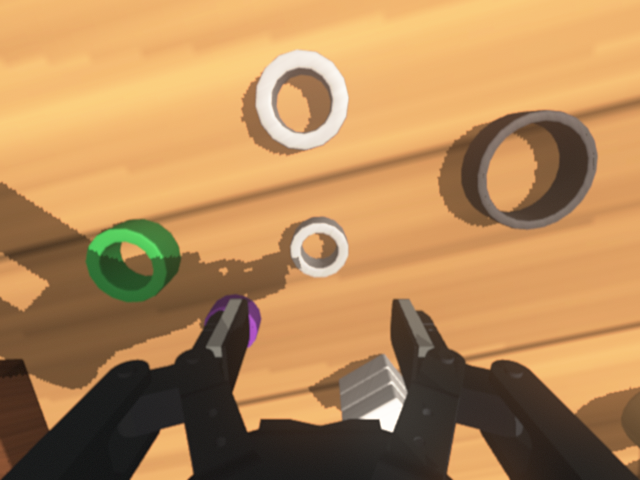

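The small pewter ring is at (318,247), 44.7 mm across and between the jaws; the larger grey look-alike is at (302,100).

Request:
carry_out(
  increments=[
    [[0, -0.08, 0], [0.05, -0.07, -0.9], 0.75],
    [[0, 0, 0], [0, 0, -1], 0.75],
    [[0, 0, 0], [0, 0, -1], 0.75],
    [[0, 0, 0], [0, 0, -1], 0.75],
    [[0, 0, 0], [0, 0, -0.6], 0.75],
    [[0, 0, 0], [0, 0, 0], 0.75],
  ],
)

```text
t: 13.55
tool_pos: [0.475, 0.3379, 0.2018]
tool_rot: [-1.026, 1.313, 1.026]
contact_force: [-1.0, -0.1, 0.1]
opening: 0.0643
```

```bash
python3 s.py
```

```text
[0.47498446 0.3379407  0.2017904 ] [ 0.0025  0.0013 -1.    ] [0.243 0.97  0.002] tip [0.4754205  0.33816429 0.0287911 ] [-1.03949631 -0.13644517  0.10965893] 0.06433983030811827
```

Request:
carry_out(
  increments=[
    [[0, 0, 0], [-0.05, 0.35, -0.1], 0.75],
    [[0, 0, 0], [0, 0.02, -0.6], 0.75],
    [[0, 0, 0], [0, 0.05, -0.45], 0.75],
    [[0, 0, 0], [0, 0, 0], 0.75],
  ],
)

```text
t: 13.95
tool_pos: [0.4752, 0.3471, 0.1799]
tool_rot: [-1.026, 1.308, 1.024]
contact_force: [-0.8, -0.5, 0.9]
opening: 0.064
```

```bash
python3 s.py
```

```text
[0.47520451 0.34708618 0.1798711 ] [ 0.0066  0.0035 -1.    ] [0.244 0.97  0.005] tip [0.47634976 0.34768441 0.00687592] [-0.80374633 -0.4698426   0.85986729] 0.06396031876040129
```

Request:
carry_out(
  increments=[
    [[-0.03, 0.06, 0], [-0.06, -0.15, -0.2], 0.75],
    [[0, 0, 0], [-0.03, -0.05, -0.1], 0.75],
  ],
)

```text
t: 14.15
tool_pos: [0.4736, 0.3432, 0.1739]
tool_rot: [-1.026, 1.314, 1.026]
contact_force: [-1.3, 0.3, -0.1]
opening: 0.0641
```

```bash
python3 s.py
```

```text
[0.47357173 0.34323817 0.17392385] [ 9.e-04  6.e-04 -1.e+00] [0.243 0.97  0.001] tip [0.47373503 0.34333912 0.00092396] [-1.29125727  0.28536931 -0.13649182] 0.06414055426798985
```

Request:
carry_out(
  increments=[
    [[0, 0, 0], [0, 0, 0.08], 0.3],
    [[0, 0, 0], [0, 0, 0], 0.3],
    [[0, 0, 0], [0, 0, 0], 0.3],
    [[0, 0, 0], [0, 0, 0], 0.3],
    [[0, 0, 0], [0, 0, 0], 0.3],
  ],
  squeeze=35,
)

```text
t: 14.65
tool_pos: [0.4737, 0.343, 0.1762]
tool_rot: [-1.026, 1.314, 1.026]
contact_force: [0.7, 0.2, -1.2]
opening: 0.0421
```

```bash
python3 s.py
```

```text
[0.4736598  0.34303006 0.17621036] [ 0.0016  0.001  -1.    ] [0.244 0.97  0.001] tip [0.47393773 0.34319518 0.00321066] [ 0.65374245  0.15023868 -1.1974882 ] 0.042100165252821356
```

Request:
carry_out(
  increments=[
    [[0, 0, 0], [0, 0, 0.5], 0.3],
    [[0, 0, 0], [0, 0, 1], 0.3],
    [[0, 0, 0], [0, 0, 1], 0.3],
    [[0, 0, 0], [0, 0, 1], 0.3],
    [[0, 0, 0], [0, 0, 1], 0.3],
    [[0, 0, 0], [0, 0, 1], 0.3],
    [[0, 0, 0], [0, 0, 0], 0.3],
  ],
)

```text
t: 15.35
tool_pos: [0.4724, 0.3424, 0.2925]
tool_rot: [-1.026, 1.315, 1.026]
contact_force: [1.3, -0.0, -0.2]
opening: 0.0421
```

```bash
python3 s.py; python3 -c "
from h import *
im,d=get_image('wrist'); cv2.imwrite('pics/w5.png',im)"
```

```text
[0.47235209 0.34240158 0.29251062] [ 3.e-04  2.e-04 -1.e+00] [0.243 0.97  0.   ] tip [0.4724104  0.34244076 0.11951063] [ 1.28419984 -0.0054241  -0.16240966] 0.04205149998870804
```

View pics/w5.png

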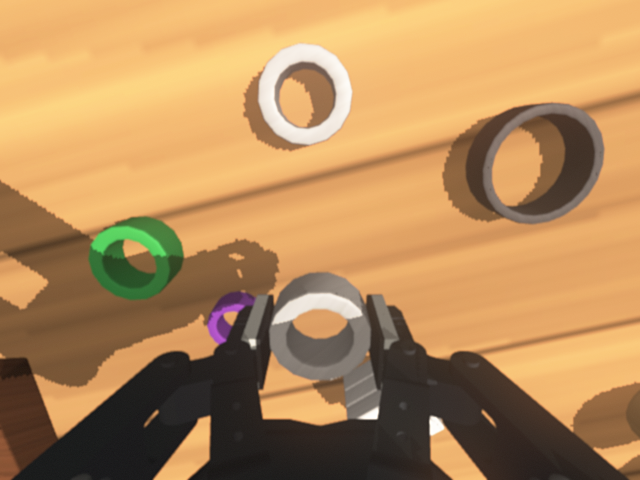

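Request:
carry_out(
  increments=[
    [[0, 0, 0], [0.27, -1, 0], 0.3],
    [[0, 0, 0], [0.27, -1, 0], 0.3],
    [[0, 0, 0], [0.27, -1, 0], 0.3],
    [[0, 0, 0], [0.27, -1, 0], 0.3],
    [[0, 0, 0], [0.27, -1, 0], 0.3],
    [[0, 0, 0], [0.27, -1, 0], 0.3],
    [[0, 0, 0], [0.27, -1, 0], 0.3],
    [[0, 0, 0], [0.27, -1, 0], 0.3],
  ],
)

```text
t: 16.2
tool_pos: [0.5112, 0.1771, 0.2787]
tool_rot: [-1.027, 1.333, 1.039]
contact_force: [0.5, -0.4, -0.8]
opening: 0.0422
```

Request:
carry_out(
  increments=[
    [[0, 0, 0], [0.27, -1, 0], 0.3],
    [[0, 0, 0], [0.27, -1, 0], 0.3],
    [[0, 0, 0], [0.27, -1, 0], 0.3],
    [[0, 0, 0], [0.27, -1, 0], 0.3],
    [[0, 0, 0], [0.27, -1, 0], 0.3],
    [[0, 0, 0], [0.27, -1, 0], 0.3],
    [[0, 0, 0], [0.27, -1, 0], 0.3],
    [[0, 0, 0], [0.27, -1, 0], 0.3],
  ],
)

```text
t: 17.0
tool_pos: [0.5502, 0.0099, 0.2645]
tool_rot: [-1.018, 1.351, 1.052]
contact_force: [0.7, -0.3, -0.7]
opening: 0.0423
```

Request:
carry_out(
  increments=[
    [[0, 0, 0], [0.27, -1, 0], 0.3],
    [[0, 0, 0], [0.27, -1, 0], 0.3],
    [[0, 0, 0], [0.27, -1, 0], 0.3],
    [[0, 0, 0], [0.27, -1, 0], 0.3],
    [[0, 0, 0], [0.27, -1, 0], 0.3],
    [[0, 0, 0], [0, 0, 0], 0.3],
  ],
)

```text
t: 17.6
tool_pos: [0.5745, -0.0956, 0.2539]
tool_rot: [-1.007, 1.362, 1.062]
contact_force: [-1.0, 0.9, -0.8]
opening: 0.0419
```

```bash
python3 s2.py w6
```

```text
[ 0.5745058  -0.09564845  0.25394927] [-0.056  -0.0029 -0.9984] [ 0.241  0.97  -0.016] tip [ 0.56481699 -0.09614452  0.08122151] [-1.01729017  0.94346221 -0.80605135] 0.04188620982586809
cap_1 0.96 [467.8 218.6] [ 0.5441 -0.0175  0.063 ] depth pt [ 0.5474 -0.0137  0.0524]
cap_1 0.96 [108.7 234.3] [ 0.5099 -0.1908  0.063 ] depth pt [ 0.5108 -0.1972  0.0538]
cap_1 0.8 [283.  231.1] [ 0.5289 -0.106   0.063 ] depth pt [ 0.5289 -0.106   0.063 ]
post_1 0.68 [297.4 344.7] [ 0.6026 -0.1197  0.045 ] depth pt [ 0.5758 -0.109   0.0899]
post_1 0.58 [139.3 352.4] [ 0.5854 -0.2149  0.045 ] depth pt [ 0.5817 -0.2093  0.0524]
post_1 0.56 [454.9 342.7] [ 0.6229 -0.0282  0.045 ] depth pt [ 0.4938 -0.0761  0.2272]
```

View pics/w6.png

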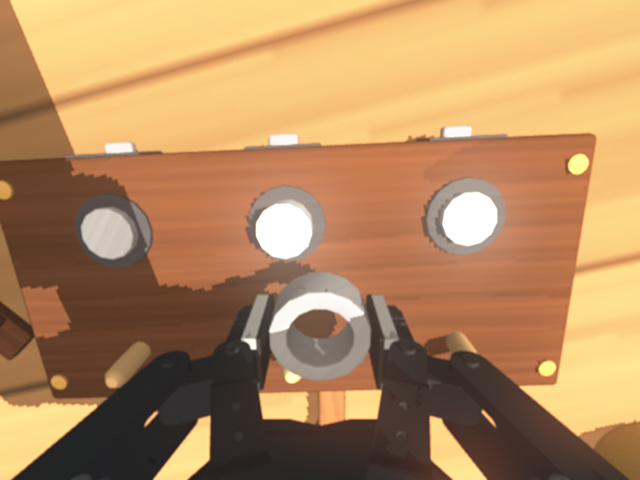

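Both A and C read clicked in (52–54 mm) and B is still out. The tool sagged and tilted on the way, so I'll raise it and level it first.

Request:
carry_out(
  increments=[
    [[0.03, -0.3, 0], [0, 0, 0.8], 0.3],
    [[0, -0.26, 0], [0, 0, 0.6], 0.3],
    [[0, 0, 0], [0.6, -0.6, 0.1], 0.3],
    [[0, 0, 0], [0.6, -0.6, 0.1], 0.3],
    [[0, 0, 0], [0, 0, 0], 0.3],
  ],
)

```text
t: 18.25
tool_pos: [0.5982, -0.114, 0.2923]
tool_rot: [-1.037, 1.302, 1.028]
contact_force: [-0.2, 0.7, -0.1]
opening: 0.0422
```

```bash
python3 s.py
```

```text
[ 0.59818561 -0.11403503  0.29226103] [ 0.0104  0.0012 -0.9999] [0.234 0.972 0.004] tip [ 0.59998149 -0.11383133  0.11927047] [-0.15586853  0.65907317 -0.07817637] 0.042167211818588436
```

Request:
carry_out(
  increments=[
    [[0, 0.1, 0], [0.1, -0.3, -0.3], 0.3],
    [[0, 0, 0], [0, 0, -0.7], 0.3],
    [[0, 0, 0], [0, 0, -0.35], 0.3],
    [[0, 0, 0], [0, 0, 0], 0.3],
  ],
)

```text
t: 18.65
tool_pos: [0.5992, -0.1185, 0.2643]
tool_rot: [-1.034, 1.309, 1.035]
contact_force: [0.6, 0.0, -1.4]
opening: 0.0423
```

```bash
python3 s2.py w7; python3 -c "
from h import *
im,d=get_image('scene'); cv2.imwrite('pics/s7.png',cv2.resize(im[150:290,220:370],None,fx=4,fy=4,interpolation=2))"
```

```text
[ 0.59919883 -0.11850774  0.26429429] [ 0.0012  0.0017 -1.    ] [0.232 0.973 0.002] tip [ 0.59940178 -0.11822018  0.09129465] [ 0.60617633  0.02697926 -1.38315384] 0.04234529756671025
cap_1 0.91 [125.2 154.2] [ 0.512 -0.193  0.063] depth pt [ 0.5116 -0.1983  0.0535]
cap_1 0.73 [312.  144.2] [ 0.5283 -0.1048  0.063 ] depth pt [ 0.5284 -0.1049  0.0621]
cap_1 0.66 [497.  137.7] [ 0.5458 -0.0189  0.063 ] depth pt [ 0.5473 -0.0143  0.0532]
post_1 0.89 [317.1 273.7] [ 0.6022 -0.1202  0.045 ] depth pt [ 0.5821 -0.1152  0.091 ]
post_1 0.84 [159.3 281.8] [ 0.5853 -0.2135  0.045 ] depth pt [ 0.5822 -0.2081  0.0538]
post_1 0.67 [479.9 270.9] [ 0.623  -0.0257  0.045 ] depth pt [ 0.6166 -0.0303  0.0567]
```

View pics/w7.png

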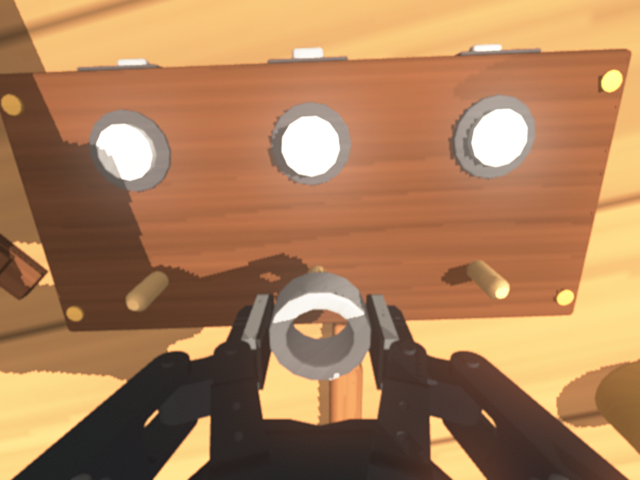

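View pics/s7.png

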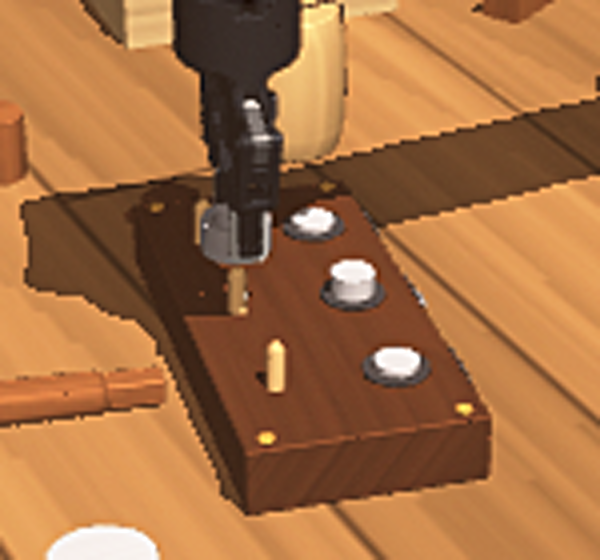

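Request:
carry_out(
  increments=[
    [[0, 0, 0], [0.1, -0.1, -0.3], 0.3],
    [[0, 0, 0], [0, 0, -0.4], 0.3],
    [[0, 0, 0], [0, 0, 0], 0.3],
  ],
)

```text
t: 19.15
tool_pos: [0.6025, -0.1211, 0.2523]
tool_rot: [-1.037, 1.306, 1.031]
contact_force: [-0.2, -0.3, -1.2]
opening: 0.0421
```

```bash
python3 s.py
```

```text
[ 0.60249971 -0.12109106  0.25230419] [ 6.2e-03 -1.0e-04 -1.0e+00] [0.232 0.973 0.001] tip [ 0.60356466 -0.12110533  0.07930747] [-0.19592667 -0.27475049 -1.22973338] 0.04210932699119958
```

Request:
carry_out(
  increments=[
    [[0, 0.06, 0], [-0.06, 0, -0.4], 0.3],
    [[0, 0, 0], [0, 0, -0.4], 0.3],
    [[0, 0, 0], [0, 0, 0], 0.3],
  ],
)

```text
t: 19.45
tool_pos: [0.6011, -0.1211, 0.2345]
tool_rot: [-1.034, 1.312, 1.036]
contact_force: [0.3, 0.1, -0.4]
opening: 0.0423
```

```bash
python3 s.py; python3 -c "
from h import *
im,d=get_image('wrist'); cv2.imwrite('pics/w8.png',im)
im,d=get_image('scene'); cv2.imwrite('pics/s8.png',cv2.resize(im[150:290,220:370],None,fx=4,fy=4,interpolation=2))"
```

```text
[ 0.60108535 -0.12110665  0.23448616] [-1.e-03  2.e-04 -1.e+00] [ 0.232  0.973 -0.   ] tip [ 0.60091438 -0.12107559  0.06148625] [ 0.25918605  0.14247151 -0.37917403] 0.04231883708758591
```

View pics/w8.png

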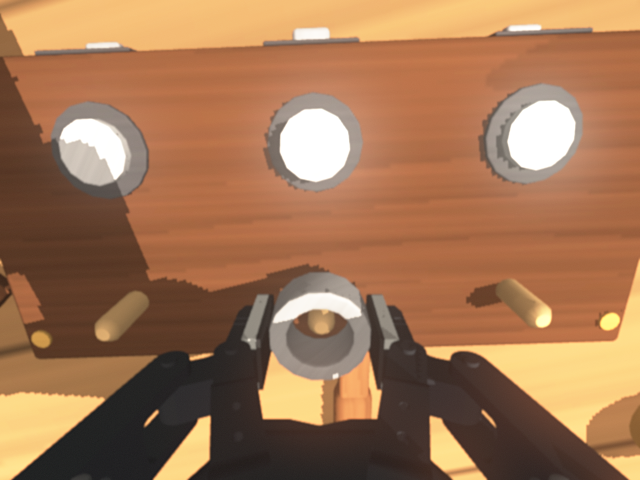

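View pics/s8.png

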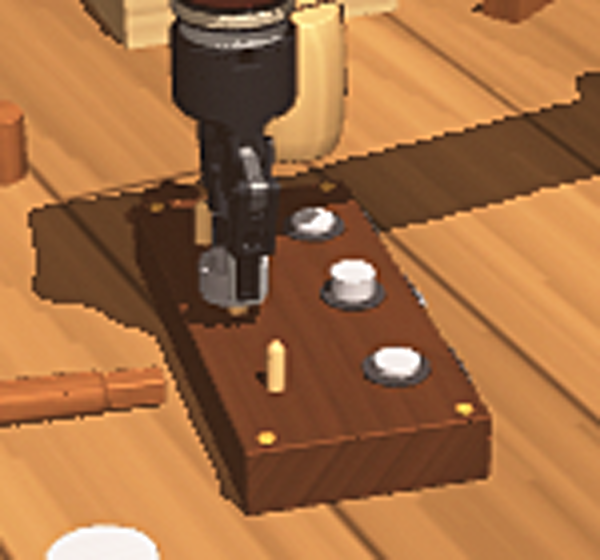

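The post tip shows inside the bore at (320,320), and there is no contact force. Lowering the last 13 mm.

Request:
carry_out(
  increments=[
    [[0, 0, 0], [0, 0, -0.4], 0.3],
    [[0, 0, 0], [0, 0, -0.15], 0.3],
    [[0, 0, 0], [0, 0, 0], 0.3],
  ],
)

```text
t: 19.85
tool_pos: [0.6018, -0.1213, 0.2245]
tool_rot: [-1.036, 1.31, 1.033]
contact_force: [0.2, 0.4, -0.7]
opening: 0.0426
```

Request:
carry_out(
  increments=[
    [[0, 0, 0], [0, 0, -0.12], 0.3],
    [[0, 0, 0], [0, 0, 0], 0.3],
  ],
)

```text
t: 20.05
tool_pos: [0.6018, -0.1213, 0.2219]
tool_rot: [-1.036, 1.31, 1.033]
contact_force: [-0.1, -0.0, -1.6]
opening: 0.0419
```

```bash
python3 s.py
```

```text
[ 0.60183334 -0.12128929  0.22190629] [ 2.e-03 -8.e-04 -1.e+00] [ 0.232  0.973 -0.   ] tip [ 0.60218375 -0.12142379  0.0489067 ] [-0.07148293 -0.02430792 -1.60992939] 0.04187094301068016
```

Request:
carry_out(
  increments=[
    [[0, 0, 0], [0, 0, -0.03], 0.3],
    [[0, 0, 0], [0, 0, 0], 0.75],
    [[0, 0, 0], [0, 0, 0], 0.75],
    [[0, 0, 0], [0, 0, 0], 0.75],
    [[0, 0, 0], [0, 0, 0.4], 0.75],
    [[0, 0, 0], [0, 0, 1], 0.75],
    [[0, 0, 0], [0, 0, 1], 0.75],
    [[0, 0, 0], [0, 0, 1], 0.75],
  ],
)

```text
t: 20.85
tool_pos: [0.6012, -0.1211, 0.2908]
tool_rot: [-1.034, 1.312, 1.036]
contact_force: [-0.0, -0.3, 0.2]
opening: 0.0641
```

Request:
carry_out(
  increments=[
    [[0, 0, 0], [0, 0, 1], 0.75],
    [[0, 0, 0], [-0.5, 0.5, 1], 0.75],
    [[0, 0, 0], [-0.5, 1, 0.5], 0.75],
    [[0, 0, 0], [-0.5, 1, 0], 0.75],
    [[0, 0, 0], [-0.5, 1, 0], 0.75],
    [[0, 0, 0], [-0.5, 1, 0], 0.75],
    [[0, 0, 0], [0, 0, 0], 0.75],
    [[0, 0, 0], [0, 0, 0], 0.75],
  ],
)

```text
t: 21.65
tool_pos: [0.5508, -0.0293, 0.3564]
tool_rot: [-1.044, 1.3, 1.02]
contact_force: [-0.7, -0.3, -0.5]
opening: 0.0639
```

```bash
python3 s2.py w9; python3 -c "
from h import *
im,d=get_image('scene'); cv2.imwrite('pics/s9.png',cv2.resize(im[150:290,220:370],None,fx=4,fy=4,interpolation=2))
im,d=get_image('top'); cv2.imwrite('pics/t9.png',im)"
```

```text
[ 0.55083884 -0.02933598  0.35637464] [ 0.0173 -0.0046 -0.9998] [ 0.233  0.972 -0.   ] tip [ 0.55382809 -0.03013958  0.18340233] [-0.65907048 -0.28347431 -0.53981037] 0.0639265973885045
cap_1 0.98 [219.8 220. ] [ 0.5282 -0.1046  0.063 ] depth pt [ 0.5282 -0.1047  0.0628]
cap_1 0.9 [108.1 223.5] [ 0.5104 -0.1913  0.063 ] depth pt [ 0.512  -0.1992  0.0516]
cap_1 0.65 [335.6 212.9] [ 0.5438 -0.0148  0.063 ] depth pt [ 0.5466 -0.015   0.0528]
post_1 0.96 [342.9 292.8] [ 0.6235 -0.025   0.045 ] depth pt [ 0.6166 -0.0243  0.0577]
post_1 0.91 [132.8 299.3] [ 0.5852 -0.2133  0.045 ] depth pt [ 0.5825 -0.2085  0.0515]
post_1 0.71 [234.  292.4] [ 0.6   -0.121  0.045] depth pt [ 0.5901 -0.1124  0.0667]
```

View pics/w9.png

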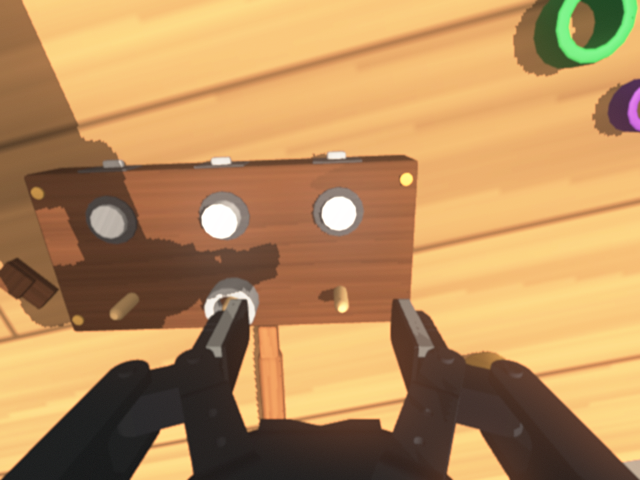

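View pics/s9.png

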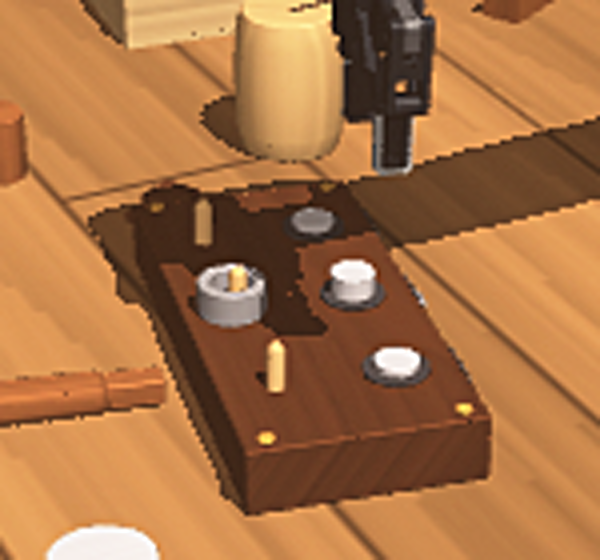

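View pics/t9.png

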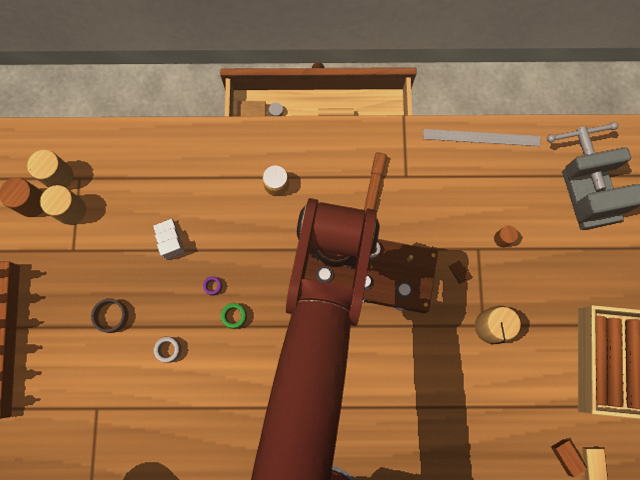

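The ring lies flat on the bar over the middle post, catches A and C are in, B is out, and the bystanders haven't moved. Handing in.

```bash
python3 -c "
from station import *
print(finish_job())"
```

```text
the job is handed in; nothing more can be done
None
```

The job is done and handed in at about 22 s of the 59 s allowed. The pewter ring is over the post behind the stiff catch.

- **Sound catches:** The two outer catches each peaked at about 5 to 6 N, yielded and clicked in. In the last wrist-camera depth readings their tops are about 52 to 53 mm above the bench, and they have stayed in.
- **Stiff catch:** The middle catch reached 12.1 N about 1.8 mm down, so I eased off there. There was also about 7 N of sideways force on the tool at that moment, about 14 N in all. The catch has sprung back out and reads about 63 mm.
- **Ring:** I took the smaller grey ring, which measured about 44 mm across. It went over the middle post without any contact force I could notice. The scene picture shows it lying flat on the bar with the post through its bore.
- **Rest of the bench:** The gripper is clear and touching nothing. In the last top view, the other objects are where they started.

The cameras disagreed by up to about 5 mm on the catch positions. I pushed each catch near the average of those readings, up to about 4 mm off centre. On the way to the post, the arm sagged about 40 mm and tilted slightly, so I raised and levelled it before lowering the ring. No check failed.

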